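# Switch a microscope's lamp console from white to blue light

### The job

Get the microscope ready for fluorescence: on the cream lamp console, first switch off the toggle with the white cap by flipping it fully over towards the robot's side, then switch on the toggle with the blue cap by flipping it fully over to the far side, where the yellow line is. Leave the red and green toggles as they are.

Things in the scene. Friction and masses are not known exactly. Their poses are not given: they have to be found in the camera images.
- white_cap (a point): centre of the white cap, a cylinder 14 mm across, 22 mm long (its end is 11 mm beyond this point) on a steel rod 8 mm thick. z axis: along the rod, away from the pivot, which lies 42 mm back along z, 66 mm above the bench, level with the top of the black switch base. y axis: level, along the row. x axis: across the row, pointing to the far (on) side
- blue_cap (a point): centre of the blue cap, a cylinder 14 mm across, 22 mm long (its end is 11 mm beyond this point) on a steel rod 8 mm thick. z axis: along the rod, away from the pivot, which lies 42 mm back along z, 66 mm above the bench, level with the top of the black switch base. y axis: level, along the row. x axis: across the row, pointing to the far (on) side
- white (a joint): lever angle of the white toggle (rad), 0 = fully off, leaning 29 degrees to the robot's side, 1.0 = fully on, leaning 29 degrees to the far side. Starts on, to be switched off first. Levers stay where left; about 1.5 N at the cap moves one; hard stops at both ends
- blue (a joint): lever angle of the blue toggle (rad), 0 = fully off, leaning 29 degrees to the robot's side, 1.0 = fully on, leaning 29 degrees to the far side. Starts off, to be switched on second. Each switch base is 44 x 34 x 6 mm, the 44 across the row
- red (a joint): lever angle of the red toggle (rad), 0 = fully off, leaning 29 degrees to the robot's side, 1.0 = fully on, leaning 29 degrees to the far side. Starts off, stays off. All four toggles are alike, 40 mm apart in one row, in an order that changes
- green (a joint): lever angle of the green toggle (rad), 0 = fully off, leaning 29 degrees to the robot's side, 1.0 = fully on, leaning 29 degrees to the far side. Starts on, stays on. The row is on a fixed cream console 170 mm deep, 200 mm along the row, 60 mm high, turned up to 23 degrees either way; a yellow line marks the far edge

How it is judged:
By the outcome, as a careful person would: the job done as asked, in the order asked, and still so for the second after the job is handed in, with the robot touching nothing.
It also fails if it takes over 42 s, if anything falls off the work surface, if the arm or the gripper's body presses on something with over 40 N, if the wrist force passes 120 N, or if a joint passes its speed limit or range.

### The arm

A 7-joint arm with a two-finger parallel gripper is mounted at the origin on the work surface. World frame = base frame: x ahead of the robot, y to its left, z up, the work surface at z = 0. Lengths are in m, angles in rad, forces in N, time in s.
With the tool pointing down it reaches from about 0.425 to 0.925 m from the base axis. Payload 6.8 kg.
Tool frame: the origin (TCP) lies on the mounting face of the last link; the fingertips stand 173 mm ahead of it and the grasp point (between the pads) lies 155 mm ahead of it (grip_point_offset is the distance from the TCP to the grasp point, in m); x points along the fingers, z is the direction in which the jaws open and shut, and the axes are right-handed (so a half turn about x gives the same grasp; the last joint's range is limited). The gripper opens to 85 mm and grips with 20 to 120 N. Pads are 22 mm wide; open, the fingers measure 114 mm over their backs; the gripper's body (76 mm by 85 mm) begins 54 mm behind the grasp point. The pads swing forward as they close: fully open they stand 13 mm farther back than shut.
Start: joints at [1.116, 0.477, 0.022, 1.555, -0.011, 1.109, -0.083], TCP at [0.229, -0.635, 0.405] pointing down, gripper open.
Joint ranges: [-2.96, 2.96], [-0.34, 2.1], [-1.41, 1.46], [0.24, 2.44], [-1.37, 4.51], [0.17, 1.92], [-2.96, 2.96]. Speed limits (rad/s): [2.39, 2.39, 3.14, 3.14, 3.14, 3.14, 3.14].

### API

Orientations are given as a rotation vector (axis times angle).
In Python, from bench import * gives the robot as it stands. The module is installed in compiled form; this text tells all that it offers.
- The arm moves only by the tool servo_tool, never from a script. Its argument "motion" is a list of rows, each a list of 5 numbers: the shift along the tool's x, y, z in m, then the turn about the tool's x in degrees, then the gripper command: -1 is fully open, 1 is shut, values between are in proportion. In form: [[dx, dy, dz, turn, fingers], ...]. A call has 1 to 8 rows; each row is the pose to reach, as a shift and turn from the pose measured when the call began, along the tool's axes at that moment; what a row does not reach only later rows make up. A row lasts 1/10 s, in which the tool goes at most 50 mm and 8.59 degrees, less where a joint would pass 70% of its speed; a pose out of reach is approached as far as the arm can. A call with a gripper value outside its range is refused whole. The fingers move at their own pace and stop on an object; "force" is the grip in N (left out, the last holds). Time passes only in rows, so rows that repeat a pose let the fingers close. It gives the time, the measured TCP pose, the force and the opening at its end, in the units of the state.
- get_obs(): the state, without advancing time (a new reading comes with each control period).
- grab_frame(name): name is "scene" or "top"; returns the picture (384x512x3 uint8, red, green, blue); there is no depth.
- camera_params(name): a dict with "mtx" (3x3 intrinsics, pixels), "D" ([k1, k2, p1, p2, k3] as OpenCV has them; the pictures are not rectified), "world_to_cam" (4x4, takes a point from world to camera coordinates). Camera axes: x right, y down, z forward; pixel columns grow to the right and rows downward; lengths in m; the calibration is good to about 2 mm. A picture is of the moment at which its call begins. camera_params takes no time and is no camera call.
- hand_in(): hands the job in, once; it reports no verdict.
The state is a dict: "clock": time; "joints": joint angles; "qvel": joint speeds; "tau": joint torques, N m; "tcp_pos": TCP position; "orientation": TCP orientation; "contact_force": force on the tool from outside, world axes, zero at the start; "moment": the same for the moment, N m; "grip_width": finger opening in m.
Only numpy, scipy, OpenCV 4.12 (cv2) and the standard library are available. Lean on these libraries where they do the work, as an engineer would, in place of code of your own. Each camera call takes 0.05 s, during which the arm holds its last target. There are 200 camera calls.

## Working session

There is one attempt and no reset: what is moved stays moved. The work goes in short steps, Python scripts to look and compute and a tool call to move; the robot and the scene stay as the last step left them, time stands still between calls to the robot, and variables do not carry over. Pictures are saved under pics/ and viewed, about 8 in all and at most 12, crops included, and the job is handed in when it is done.

Besides the shell and the picture viewer there is one more tool, called after "Call:" by a JSON object that holds its "op" and its "data". servo_tool: Moves the arm, as the interface text tells. Its arguments: {"type":"object","properties":{"motion":{"type":"array","items":{"type":"array","items":{"type":"number"}}},"force":{"type":"number"}},"required":["motion"]}

```bash
mkdir -p pics; python3 - <<'E'
from bench import *
import cv2,numpy as np
for n in("scene","top"):
    cv2.imwrite(f"pics/{n}0.png",cv2.cvtColor(grab_frame(n),cv2.COLOR_RGB2BGR))
    p=camera_params(n);W=np.linalg.inv(p["world_to_cam"]);print(n,W[:3,3],W[:3,2],p["mtx"][0][0])
o=get_obs();print(o["clock"],o["tcp_pos"],o["orientation"],cv2.Rodrigues(np.array(o["orientation"]))[0].round(3),o["grip_width"])
E
```

```text
scene [1.01373343 0.31592631 0.49577934] [-0.69573778 -0.43116801 -0.57449376] 394.6062865982814
top [0.49445439 0.03966676 0.85441105] [ 0.10674137  0.0144955  -0.99418115] 496.06311334646807
0.1 [ 0.22934379 -0.63458125  0.40383464] [ 0.95090596  1.35499111 -0.94952668] [[-0.001  0.94   0.34 ]
 [ 0.001  0.34  -0.94 ]
 [-1.    -0.    -0.002]] 0.0850583256818771
```

View pics/scene0.png

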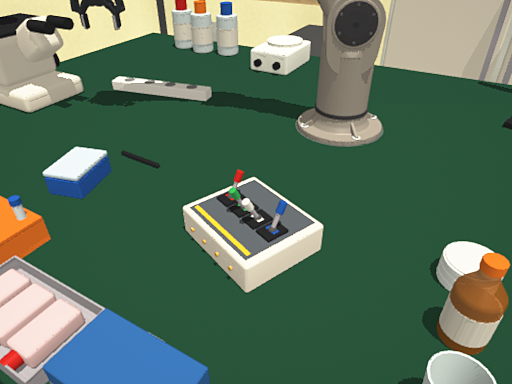

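View pics/top0.png

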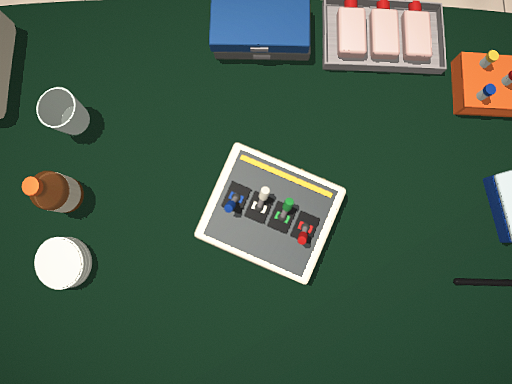

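The top view shows the console centred near (270,213), with the row blue (228,208), white (265,190), green (289,203), red (303,240). The yellow line is on the far side at the top.

```bash
python3 - <<'E'
import cv2
a=cv2.imread("pics/top0.png")[140:290,190:350];cv2.imwrite("pics/tc.png",cv2.resize(a,None,fx=4,fy=4,interpolation=cv2.INTER_CUBIC)[:600])
E
```

```text
(no output)
```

View pics/tc.png

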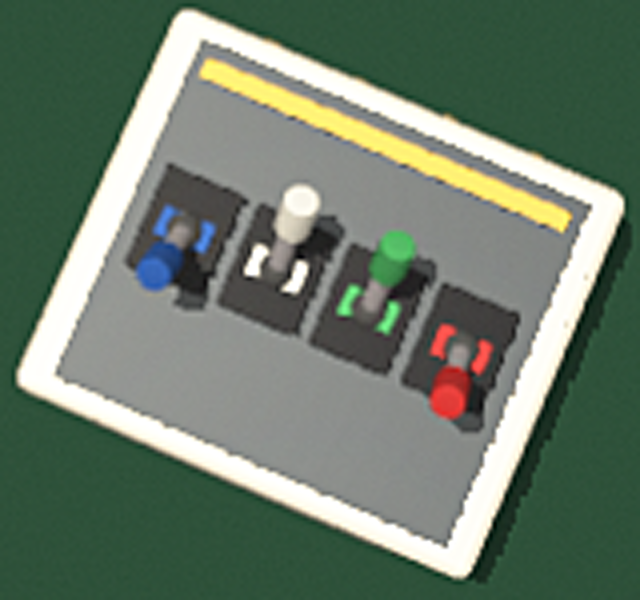

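Enlarged crop: switch-base centres are at about blue (186,231), white (280,269), green (371,308) and red (460,349). The console's top corners are (188,12), (622,195), (462,578) and (20,382). White and green lean far; blue and red lean near.

```bash
cat >h.py <<'E'
from bench import *
import cv2,numpy as np
def ray(n,uv,z):
    p=camera_params(n);W=np.linalg.inv(np.array(p["world_to_cam"]))
    q=cv2.undistortPoints(np.array(uv,float).reshape(-1,1,2),np.array(p["mtx"]),np.array(p["D"])).reshape(-1,2)
    d=np.c_[q,np.ones(len(q))]@W[:3,:3].T; c=W[:3,3]
    return c+d*((z-c[2])/d[:,2])[:,None]
def rel(target,yaw=None):
    "shift in tool axes to a world TCP target, turn deg about tool x (tool down)"
    o=get_obs();R=cv2.Rodrigues(np.array(o["orientation"]))[0]
    t=0 if yaw is None else -np.degrees((yaw-np.arctan2(R[1,2],R[0,2])+np.pi/2)%np.pi-np.pi/2)
    return (R.T@(np.array(target)-o["tcp_pos"])).round(4),round(t,2)
E
python3 - <<'E'
from h import *
f=lambda a:np.array(a)/4+[190,140]-.375
b=ray("top",f([[186,231],[280,269],[371,308],[460,349]]),.066)[:,:2]
c=ray("top",f([[188,12],[622,195],[462,578],[20,382]]),.06)[:,:2]
caps=ray("top",f([[158,268],[297,212],[395,260],[451,390]]),.103)[:,:2]
print(b.round(4),np.linalg.norm(np.diff(b,axis=0),axis=1))
print(c.round(4),c.mean(0),[np.linalg.norm(c[i]-c[i-1]).round(4) for i in range(4)])
r=b[0]-b[3];r/=np.linalg.norm(r);r2=c[0]-c[1]+c[3]-c[2];r2/=np.linalg.norm(r2)
u3=c[0]-c[3]+c[1]-c[2]
u=np.array([r2[1],-r2[0]])
print("yaw u",np.degrees([np.arctan2(-r[0],r[1]),np.arctan2(-r2[0],r2[1]),np.arctan2(u3[1],u3[0])]))
m=b.mean(0)
print("mean",m,"piv",[(m+r2*.04*k).round(4) for k in(1.5,.5,-.5,-1.5)])
print("caps in (u,r)",((caps-m)@np.c_[u,r2]).round(4))
yaw=np.arctan2(u[1],u[0])
for nm,k,s in(("white",.5,.055),("blue",1.5,-.055)):
    t=m+r2*.04*k+u*s; print(nm,t.round(4),np.hypot(*t),rel([*t,.335],yaw))
E
```

```text
[[ 0.5636  0.0824]
 [ 0.5493  0.0446]
 [ 0.5345  0.0081]
 [ 0.519  -0.0276]] [0.04048272 0.03936818 0.03890252]
[[ 0.6537  0.0844]
 [ 0.5826 -0.093 ]
 [ 0.4281 -0.0305]
 [ 0.5019  0.1478]] [0.54154939 0.02718096] [np.float64(0.1645), np.float64(0.1911), np.float64(0.1666), np.float64(0.193)]
yaw u [-22.08266573 -22.17035872 -22.32541905]
mean [0.54159596 0.02685309] piv [array([0.5642, 0.0824]), array([0.5491, 0.0454]), array([0.534 , 0.0083]), array([ 0.519 , -0.0287])]
caps in (u,r) [[-0.02    0.0608]
 [ 0.0206  0.0208]
 [ 0.0186 -0.0206]
 [-0.0182 -0.0594]]
white [0.6001 0.0246] 0.6005816484168315 (array([ 0.0696,  0.5727, -0.4938]), np.float64(-47.96))
blue [0.5133 0.1032] 0.5235699475093664 (array([ 0.0697,  0.5178, -0.5972]), np.float64(-47.96))
```

Call:
{"op": "servo_tool", "data": {"motion": [[0,0.036,-0.031,-6,1],[0,0.072,-0.062,-12,1],[0,0.107,-0.093,-18,1],[0,0.143,-0.123,-24,1],[0,0.179,-0.154,-30,1],[0,0.215,-0.185,-36,1],[0,0.251,-0.216,-42,1],[0,0.286,-0.247,-48,1]], "force": 40}}

```text
clock: 0.9
tcp_pos: [0.4149, -0.3031, 0.4041]
orientation: [0.301, 1.551, -0.299]
contact_force: [0.5, -0.3, -0.5]
grip_width: -0.0002
```

```bash
python3 -c "
from h import *
print(rel([.6001,.0246,.335],np.radians(-22.17)))"
```

```text
(array([0.0694, 0.3731, 0.0498]), np.float64(0.29))
```

Call:
{"op": "servo_tool", "data": {"motion": [[0,0.048,0.006,0,1],[0,0.096,0.012,0,1],[0,0.144,0.018,0,1],[0,0.192,0.025,0,1],[0,0.24,0.031,0,1],[0,0.288,0.038,0,1],[0,0.336,0.045,0,1],[0,0.373,0.05,0,1]]}}

```text
clock: 1.7
tcp_pos: [0.601, 0.0274, 0.4041]
orientation: [0.3, 1.552, -0.296]
contact_force: [0.2, -0.4, -0.2]
grip_width: -0.0002
```

Call:
{"op": "servo_tool", "data": {"motion": [[0.01,0,0,0,1],[0.03,0,0,0,1],[0.05,0,0,0,1],[0.07,0,0,0,1],[0.07,0,0,0,1]]}}

```text
clock: 2.2
tcp_pos: [0.5995, 0.0266, 0.3309]
orientation: [0.299, 1.558, -0.299]
contact_force: [-1.0, -0.1, -0.6]
grip_width: -0.0001
```

```bash
python3 -c "
from h import *
print(rel([.6001,.0246,.265],np.radians(-22.17)))
s=grab_frame('scene')[150:300,160:340];t=grab_frame('top')[120:270,190:350]
cv2.imwrite('pics/a.png',cv2.cvtColor(np.hstack([cv2.resize(s,(400,333)),cv2.resize(t,(400,333))]),cv2.COLOR_RGB2BGR))"
```

```text
(array([ 0.0658, -0.0016,  0.0018]), np.float64(0.38))
```

View pics/a.png

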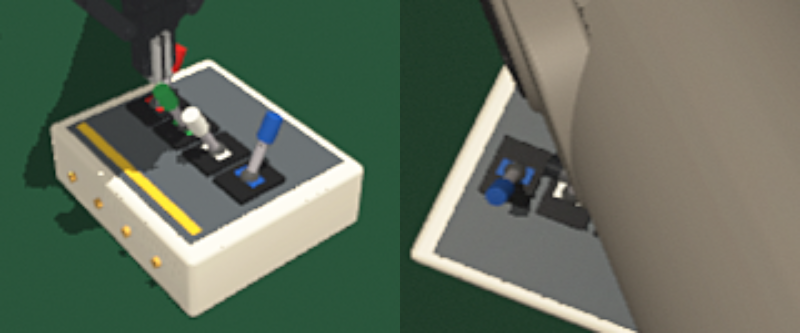

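```bash
python3 -c "
from h import *
p=camera_params('scene');M=np.array(p['world_to_cam'])
o=get_obs();R=cv2.Rodrigues(np.array(o['orientation']))[0];T=np.array(o['tcp_pos'])
pts=np.array([T+R[:,0]*.173,T+R[:,0]*.155,T+R[:,0]*.1,[.553,0,.103],[.534,.0083,.066]])
q=cv2.projectPoints(pts,cv2.Rodrigues(M[:3,:3])[0],M[:3,3],np.array(p['mtx']),np.array(p['D']))[0][:,0]
print(q,(q-[160,150])*[400/180,333/150], T+R[:,0]*.173)"
```

```text
[[227.82258824 182.62777745]
 [227.28556937 172.68015805]
 [225.52238465 140.01615996]
 [230.97580385 192.94374499]
 [241.30607835 205.73891948]] [[150.71686277  72.43366595]
 [149.52348748  50.34995088]
 [145.60529922 -22.16412489]
 [157.72400855  95.33511388]
 [180.6801741  123.74040124]] [0.6003987  0.02752716 0.16098887]
```

The left crop shows the closed fingertips at about (160,83), where they project. They hang high on the far side, clear of the caps. Next I descend.

Call:
{"op": "servo_tool", "data": {"motion": [[0.02,0,0.002,0,1],[0.04,-0.001,0.002,0,1],[0.06,-0.001,0.002,0,1],[0.066,-0.001,0.002,0,1],[0.066,-0.001,0.002,0,1]]}}

```text
clock: 2.8
tcp_pos: [0.6022, 0.0255, 0.2682]
orientation: [0.3, 1.553, -0.297]
contact_force: [-0.2, 0.0, 0.6]
grip_width: 0.0001
```

```bash
python3 -c "
from h import *
print(rel([.5491,.0454,.265],np.radians(-22.17)))
s=grab_frame('scene')[150:300,160:340]
cv2.imwrite('pics/b.png',cv2.cvtColor(cv2.resize(s,(720,600),interpolation=2),cv2.COLOR_RGB2BGR))"
```

```text
(array([ 0.0034, -0.0012, -0.0567]), np.float64(0.37))
```

View pics/b.png

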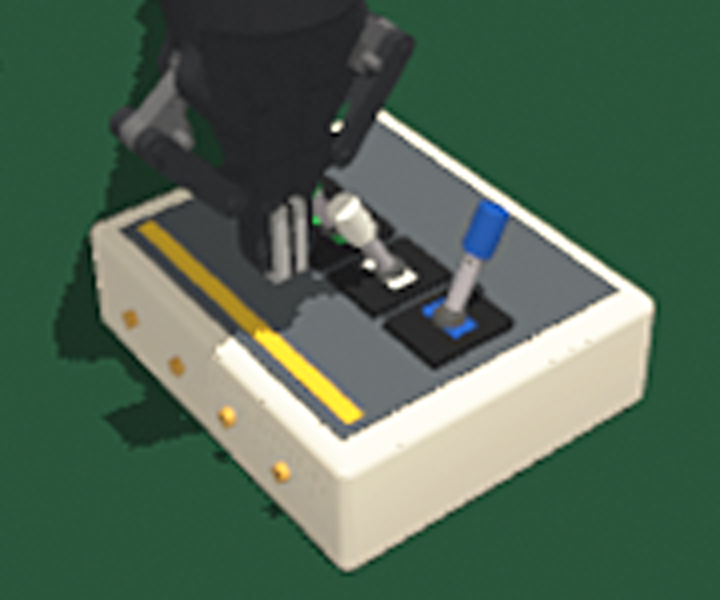

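The crop shows the fingertips around (285,265) on the far side of the white cap (350,215), with clear space between. Next I push white towards the robot.

Call:
{"op": "servo_tool", "data": {"motion": [[0.002,-0.001,-0.008,0,1],[0.002,-0.001,-0.016,0,1],[0.002,-0.001,-0.024,0,1],[0.002,-0.001,-0.032,0,1],[0.002,-0.001,-0.04,0,1],[0.002,-0.001,-0.046,0,1],[0.002,-0.001,-0.05,0,1],[0.002,-0.001,-0.05,0,1]]}}

```text
clock: 3.65
tcp_pos: [0.5549, 0.0436, 0.2668]
orientation: [0.299, 1.553, -0.297]
contact_force: [0.7, 0.2, -0.1]
grip_width: -0.0001
```

Call:
{"op": "servo_tool", "data": {"motion": [[0,0,-0.003,0,1],[0,0,-0.006,0,1],[0,0,-0.006,0,1]]}}

```text
clock: 3.95
tcp_pos: [0.5497, 0.0456, 0.267]
orientation: [0.3, 1.552, -0.297]
contact_force: [3.4, -2.0, -0.4]
grip_width: -0.0001
```

```bash
python3 -c "
from h import *
print(rel([.5491,.0454,.265],np.radians(-22.17)))
s=grab_frame('scene')[150:300,160:340]
cv2.imwrite('pics/c.png',cv2.cvtColor(cv2.resize(s,(720,600),interpolation=2),cv2.COLOR_RGB2BGR))"
```

```text
(array([ 0.002 , -0.0004, -0.0004]), np.float64(0.4))
```

View pics/c.png

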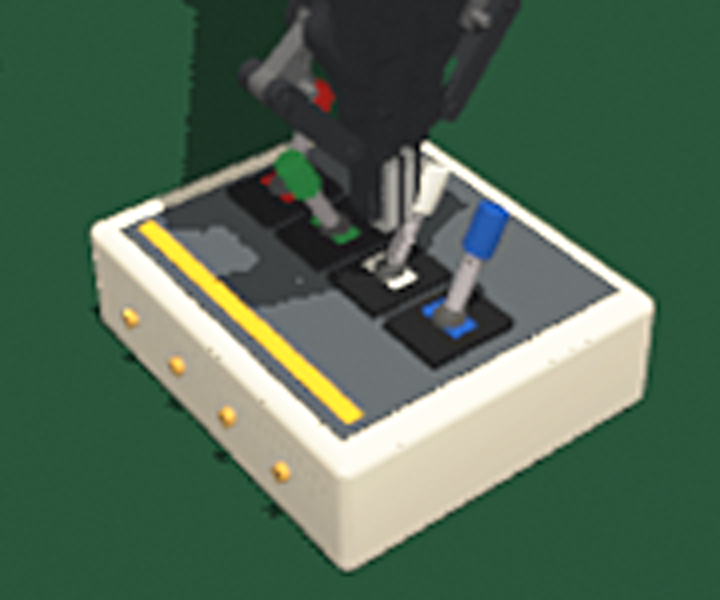

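The white lever, base (392,270) to cap (430,185), is now about parallel to blue, but the force is still only about 4 N. I push on until the hard stop shows.

Call:
{"op": "servo_tool", "data": {"motion": [[0,0,-0.002,0,1],[0,0,-0.003,0,1],[0,0,-0.003,0,1]]}}

```text
clock: 4.3
tcp_pos: [0.5484, 0.046, 0.2677]
orientation: [0.301, 1.548, -0.297]
contact_force: [6.8, -2.8, -0.7]
grip_width: 0.0003
```

Call:
{"op": "servo_tool", "data": {"motion": [[0,0,-0.002,0,1],[0,0,-0.003,0,1],[0,0,-0.003,0,1]]}}

```text
clock: 4.6
tcp_pos: [0.5472, 0.0462, 0.2685]
orientation: [0.302, 1.543, -0.297]
contact_force: [7.9, -4.0, -0.2]
grip_width: 0.0003
```

Call:
{"op": "servo_tool", "data": {"motion": [[0,0,-0.003,0,1],[0,0,-0.006,0,1],[0,0,-0.006,0,1]]}}

```text
clock: 4.9
tcp_pos: [0.5448, 0.0471, 0.2701]
orientation: [0.304, 1.534, -0.297]
contact_force: [11.8, -5.6, -0.7]
grip_width: -0.0003
```

Call:
{"op": "servo_tool", "data": {"motion": [[0,0,0.01,0,1],[0,0,0.03,0,1],[0,0,0.04,0,1],[-0.03,0,0.04,0,1],[-0.06,0,0.04,0,1],[-0.09,0,0.04,0,1],[-0.09,0,0.04,0,1]]}}

```text
clock: 5.6
tcp_pos: [0.5813, 0.0327, 0.3645]
orientation: [0.306, 1.529, -0.295]
contact_force: [0.7, -0.1, 0.1]
grip_width: -0.0001
```

```bash
python3 -c "
from h import *
print(rel([.5133,.1032,.355],np.radians(-22.17)))
s=grab_frame('scene')[150:300,160:340]
cv2.imwrite('pics/d.png',cv2.cvtColor(cv2.resize(s,(720,600),interpolation=2),cv2.COLOR_RGB2BGR))"
```

```text
(array([ 0.0082,  0.0398, -0.0896]), np.float64(0.16))
```

View pics/d.png

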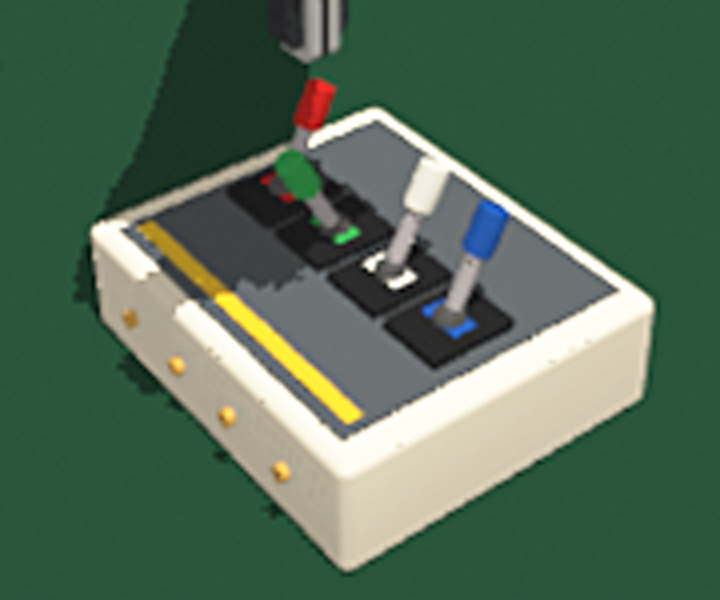

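The crop shows white now fully over to the robot's side, parallel to blue and red, with green unchanged. The tool has tilted slightly, so I aim the fingertip itself for blue.

```bash
cat >>h.py <<'E'
def tiprel(p,u_off,z):
    "fingertip shift in tool axes to pivot p + u_off across the row at height z"
    o=get_obs();R=cv2.Rodrigues(np.array(o["orientation"]))[0];y=np.radians(-22.17)
    t=np.array([p[0]+u_off*np.cos(y),p[1]+u_off*np.sin(y),z])
    return (R.T@(t-o["tcp_pos"])-[.173,0,0]).round(4), R[:,0].round(3)
E
python3 -c "
from h import *
print(tiprel([.5642,.0824],-.055,.182))"
```

```text
(array([ 0.0062,  0.0387, -0.092 ]), array([ 0.019,  0.002, -1.   ]))
```

Call:
{"op": "servo_tool", "data": {"motion": [[0.001,0.007,-0.02,0,1],[0.001,0.014,-0.04,0,1],[0.002,0.021,-0.06,0,1],[0.003,0.03,-0.08,0,1],[0.006,0.039,-0.092,0,1],[0.006,0.039,-0.092,0,1]]}}

```text
clock: 6.25
tcp_pos: [0.5082, 0.1048, 0.3537]
orientation: [0.302, 1.536, -0.294]
contact_force: [0.1, 0.6, 0.9]
grip_width: -0.0004
```

```bash
python3 -c "
from h import *
print(tiprel([.5642,.0824],-.055,.094))"
```

```text
(array([ 0.0868, -0.0016,  0.0019]), array([ 0.015,  0.002, -1.   ]))
```

Call:
{"op": "servo_tool", "data": {"motion": [[0.02,-0.001,0.001,0,1],[0.04,-0.002,0.002,0,1],[0.06,-0.002,0.002,0,1],[0.08,-0.002,0.002,0,1],[0.087,-0.002,0.002,0,1],[0.087,-0.002,0.002,0,1]]}}

```text
clock: 6.85
tcp_pos: [0.5104, 0.1017, 0.2654]
orientation: [0.301, 1.538, -0.295]
contact_force: [-0.5, -0.4, 0.3]
grip_width: -0.0001
```

```bash
python3 -c "
from h import *
print(tiprel([.5642,.0824],0,.094))
s=grab_frame('scene')[150:300,160:340]
cv2.imwrite('pics/e.png',cv2.cvtColor(cv2.resize(s,(720,600),interpolation=2),cv2.COLOR_RGB2BGR))"
```

```text
(array([-0.001 ,  0.001 ,  0.0552]), array([ 0.012,  0.001, -1.   ]))
```

View pics/e.png

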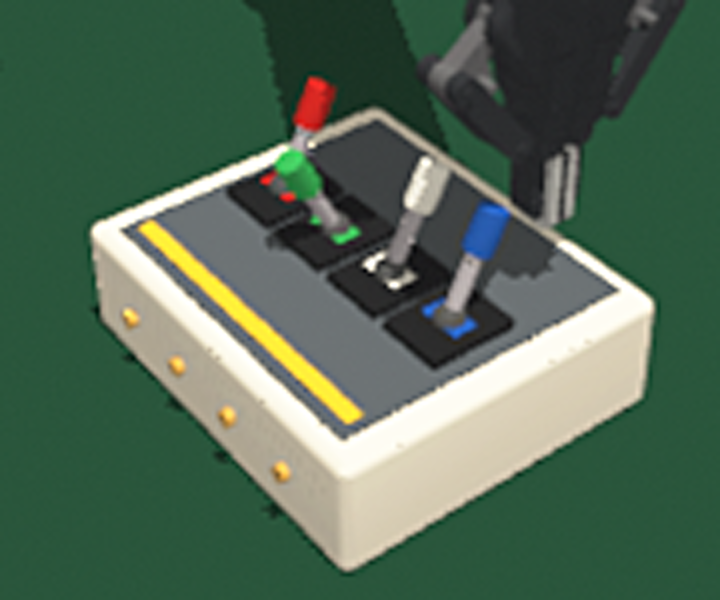

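The crop shows the fingers (560,190) on the robot side of blue (488,230), clear of white. Next I push to the far side.

Call:
{"op": "servo_tool", "data": {"motion": [[0,0.001,0.008,0,1],[0,0.001,0.016,0,1],[0,0.001,0.024,0,1],[0,0.001,0.032,0,1],[0,0.001,0.04,0,1],[0,0.001,0.048,0,1],[0,0.001,0.055,0,1],[0,0.001,0.055,0,1]]}}

```text
clock: 7.7
tcp_pos: [0.562, 0.0826, 0.2667]
orientation: [0.301, 1.54, -0.295]
contact_force: [-5.8, 1.4, 3.0]
grip_width: -0.0001
```

Call:
{"op": "servo_tool", "data": {"motion": [[0,0,0.003,0,1],[0,0,0.006,0,1],[0,0,0.006,0,1]]}}

```text
clock: 8.0
tcp_pos: [0.5643, 0.0824, 0.2663]
orientation: [0.298, 1.55, -0.295]
contact_force: [-18.4, 4.0, 13.9]
grip_width: 0.0001
```

Call:
{"op": "servo_tool", "data": {"motion": [[0,0,0.003,0,1],[0,0,0.006,0,1],[0,0,0.006,0,1]]}}

```text
clock: 8.3
tcp_pos: [0.5662, 0.0824, 0.2663]
orientation: [0.295, 1.56, -0.295]
contact_force: [-21.4, 5.0, 19.3]
grip_width: 0.0001
```

Call:
{"op": "servo_tool", "data": {"motion": [[-0.001,0,-0.015,0,1],[-0.002,0,-0.035,0,1],[-0.002,0,-0.05,0,1],[-0.03,0,-0.055,0,1],[-0.06,0,-0.055,0,1],[-0.1,0,-0.055,0,1],[-0.12,0,-0.055,0,1],[-0.12,0,-0.055,0,1]]}}

```text
clock: 9.1
tcp_pos: [0.5175, 0.1027, 0.3903]
orientation: [0.297, 1.554, -0.294]
contact_force: [-0.0, -0.3, 0.2]
grip_width: 0.0003
```

```bash
python3 -c "
from h import *
s=grab_frame('scene')[150:300,160:340];t=grab_frame('top')[140:290,190:350]
cv2.imwrite('pics/f.png',cv2.cvtColor(np.hstack([cv2.resize(s,(400,333),interpolation=2),cv2.resize(t,(400,333),interpolation=2)]),cv2.COLOR_RGB2BGR))"
```

```text
(no output)
```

View pics/f.png

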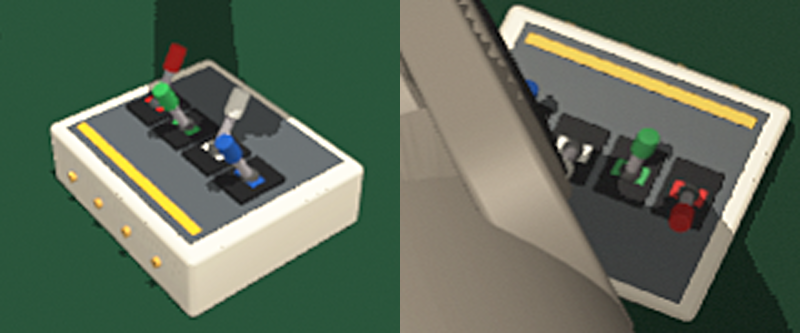

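The scene crop shows blue leaning far, parallel to green, and white and red leaning near. I move the arm aside to measure all four caps unobstructed.

Call:
{"op": "servo_tool", "data": {"motion": [[-0.02,-0.045,0.01,0,1],[-0.03,-0.09,0.02,0,1],[-0.03,-0.135,0.03,0,1],[-0.03,-0.18,0.04,0,1],[-0.03,-0.225,0.05,0,1],[-0.03,-0.27,0.05,0,1],[-0.03,-0.315,0.05,0,1],[-0.03,-0.36,0.05,0,1]]}}

```text
clock: 10.0
tcp_pos: [0.4295, -0.2529, 0.4155]
orientation: [0.296, 1.562, -0.296]
contact_force: [1.0, 0.5, -1.0]
grip_width: 0.0001
```

```bash
python3 -c "
from h import *
t=grab_frame('top');cv2.imwrite('pics/top1.png',cv2.cvtColor(t,cv2.COLOR_RGB2BGR))
cv2.imwrite('pics/g.png',cv2.cvtColor(cv2.resize(t[140:290,190:350],None,fx=4,fy=4,interpolation=2),cv2.COLOR_RGB2BGR))"
```

```text
(no output)
```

View pics/g.png

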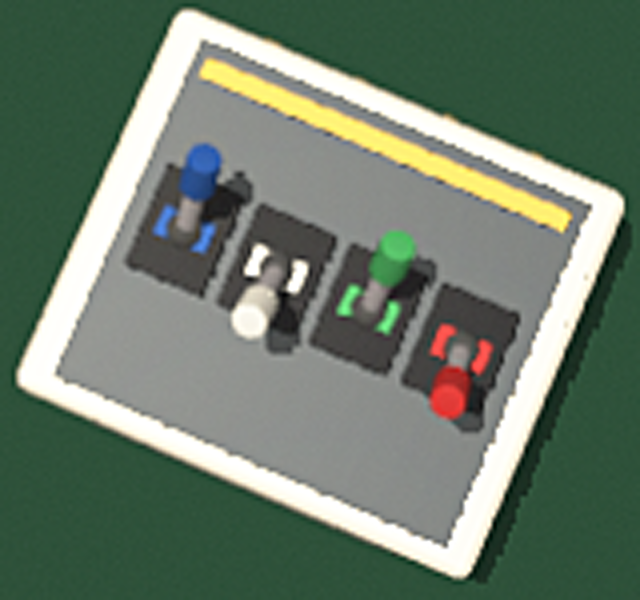

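Unobstructed: cap ends are at blue (204,160), green (397,247), white (250,320) and red (449,400). Before the moves, white was at (302,200) and blue at (154,272).

```bash
python3 -c "
from h import *
y=np.radians(-22.17);u=np.array([np.cos(y),np.sin(y)])
f=lambda a:np.array(a)/4+[190,140]-.375
c=ray('top',f([[204,160],[250,320],[397,247],[449,400],[302,200],[154,272]]),.1124)[:,:2]
print(((c-[.5416,.0269])@u*1000).round(1))
print(get_obs()['contact_force'],get_obs()['clock'])"
```

```text
[ 23.9 -24.4  22.6 -22.3  24.7 -22.3]
[-2.20533709 -6.95678639 -0.63533181] 10.05
```

All four caps sit at the ±23–25 mm of their hard stops. I let the arm settle, then hand in.

Call:
{"op": "servo_tool", "data": {"motion": [[0,0,0,0,1],[0,0,0,0,1],[0,0,0,0,1],[0,0,0,0,1],[0,0,0,0,1]]}}

```text
clock: 10.55
tcp_pos: [0.4267, -0.2591, 0.4152]
orientation: [0.299, 1.562, -0.304]
contact_force: [-0.2, -0.1, 0.6]
grip_width: -0.0002
```

```bash
python3 -c "
from bench import *
o=get_obs();print(o['contact_force'],o['clock']);
print(hand_in() if abs(o['contact_force']).max()<3 else 'check')"
```

```text
[-0.17591801 -0.06716914  0.64851214] 10.55
the job is handed in; nothing more can be done
None
```

The job is done and handed in at 10.55 s. With closed fingers I pushed the white toggle fully over to the robot's side, then the blue toggle fully over to the far side. Red and green were left alone.

- **Cap positions:** A last unobstructed top view put the cap ends across the row at blue +23.9 mm, white −24.4 mm, green +22.6 mm and red −22.3 mm. The ideal at a hard stop is ±25.7 mm; the untouched levers read about 3 mm short of it too, so I put the gap down to reading error.
- **Force while pushing:** White ended at about 13 N and blue at about 29 N. In both cases the tool was gaining only part of each commanded step, as it would against a hard stop.
- **Other readings:** A brief reading of about 7 N right after the fast move aside was gone once the arm settled. The tool also tilted up to about 2° during the pushes, which I allowed for when aiming at blue.

At hand-in the arm was clear of everything, with under 1 N on the wrist.

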